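# Dark-zero the optical power meter

### The job

Zero the optical power meter in the dark where it lies: with a fingertip slide its dust shutter fully home over the detector port, then press the round power key, then the wide pill-shaped zero key, each lightly and letting the key spring back before going on. Press none of the meter's other keys, do not pick the meter up or push it about, leave the light source and everything else on the bench where it is, and finish with the hand clear.

Things in the scene. Friction and masses are not known exactly. Their poses are not given: they have to be found in the camera images.
- meter: Optical power meter: loose grey tester, black corners, 200 (x) by 106 (y) by 46 high, 0.9 kg, on its back. Origin under its centre; x runs from the keypad end (nearer the robot) to the detector end, y left, z up. Six black keys: columns y = +26, -26, rows x = -78, -44, -10; screen x = 15 to 53; shutter track x = 67 to 100. It slides if pushed sideways with about 5 N. The shutter and six keys tell it from the light source
- shutter (a joint): Opening of the dust shutter in m: 0 = fully home over the detector port, 0.036 = fully open. It opens towards the meter's +y and closes towards -y, stays where it is left, and takes about 1 N to slide
- shutter_tab (a point): Centre of the top of the shutter's upright thumb tab: 8 wide (meter's y), 24 long (x), 11 above the shutter's top plate (32 by 34, 4 above the meter's face). Tab top 61 above the bench, at x = 92, y = -18 + opening in the meter's frame; moves with the shutter. Push on the tab's +y side to close
- detector_port (a point): Centre of the round detector port's mouth (20 across) on the meter's far end face, at x = 103, y = -18, z = 24 in the meter's frame; fixed to the meter
- key_power (a joint): Travel of the power key in m: 0 = up, 0.004 = bottomed; springs back. It starts to move at about 1 N, takes about 3 N at 2.2 mm (where it registers) and 4.7 N at the bottom
- key_power_top (a point): Centre of the top of the power key: the only round key, 18 across, at x = -78, y = +26 of the meter (the row nearest the keypad end, left column); its top stands 6 above the meter's face, 52 above the bench, and moves with the key
- key_zero (a joint): Travel of the zero key in m: as the power key, same spring
- key_zero_top (a point): Centre of the top of the zero key: the only pill-shaped key, 14 (x) by 30 (y), at x = -44, y = -26 of the meter (middle row, right column); its top is 52 above the bench and moves with the key
- key_wave (a joint): Travel in m of another key, to be left alone: 12 by 14 rectangle at x = -10, y = +26 of the meter, same height and spring
- key_unit (a joint): Travel in m of another key, to be left alone: 12 by 14 rectangle at x = -10, y = -26
- key_store (a joint): Travel in m of another key, to be left alone: 12 by 14 rectangle at x = -44, y = +26
- key_light (a joint): Travel in m of another key, to be left alone: 12 by 14 rectangle at x = -78, y = -26
- source: The light source, sister unit of the meter, loose, same body (200 by 106 by 46, origin under its centre), with a smaller screen, three round keys in one row across it and two capped outlets at its far end instead of the shutter; a bystander. It and the meter lie side by side, either one on the left
- bottle: Bystander: small white alcohol bottle with a steel pump top, 52 across, 97 high, standing between the two testers; origin under its centre
- cleaner: Bystander: white pen-shaped connector cleaner 180 long, 20 wide, 18 high, lying between or beyond the testers; origin under its middle
- cup: Bystander: paper coffee cup with a lid, 89 across, 133 high, at the right; origin under its centre
- stripper: Bystander: yellow-handled fibre stripper, about 150 long, lying at the left; origin near its middle, on the bench
- cleaver: Bystander: fibre cleaver, 60 by 85 by 48 high, at the left; origin under its centre
- tray: Bystander: white compartment tray of small connectors, 110 by 150 by 28 high, at the right; origin under its centre

How it is judged:
On the way, in this order (a step that is already met when the one before it is completed fails the run):
1. the dust shutter is slid fully home over the detector port (value of joint shutter below 0.004 m), for 0.1 s.
2. the power key is pressed with the shutter home (value of joint shutter below 0.006 m and value of joint key_power above 0.0022 m), for 0.06 s.
3. the power key has sprung back (value of joint key_power below 0.001 m and value of joint shutter below 0.006 m), for 0.05 s.
4. the zero key is pressed with the shutter home and the power key up (all of step 3 and value of joint key_zero above 0.0022 m), for 0.06 s.
At the end, for the whole second after the job is handed in: The shutter is home (opening under 6 mm), every key is up (within 1 mm), the meter lies flat and at rest within 30 mm of where it was (detector end within 40 mm), and every bystander is within 25 mm of its place (all of step 3 and value of joint each of key_zero, key_wave, key_unit, key_store, key_light below 0.001 m and distance of meter from where it was at the start of the episode below 0.03 m and distance of detector_port from where it was at the start of the episode below 0.04 m and height (world z) of meter below 0.006 m and angle between meter's own z axis and vertical below 0.06 rad and linear speed of meter below 0.01 m/s and distance of each of source, bottle, cleaner, cup, stripper, cleaver, tray from where it was at the start of the episode below 0.025 m); the robot touches nothing.
It fails at once if the power or zero key is pressed while the shutter is still open (value of joint shutter above 0.008 m and value of joint any of key_power, key_zero above 0.0022 m).
It fails at once if one of the meter's other keys is pressed (value of joint any of key_wave, key_unit, key_store, key_light above 0.0022 m).
It fails at once if the meter is pressed or pushed harder than 20 N by the hand (contact force between any of the fingers, the arm and meter above 20 N).
It fails at once if the meter is lifted, tipped or pushed out of its place (height (world z) of meter above 0.012 m or angle between meter's own z axis and vertical above 0.12 rad or distance of meter from where it was at the start of the episode above 0.03 m or distance of detector_port from where it was at the start of the episode above 0.04 m).
It fails at once if a bystander is moved, lifted or knocked over (distance of any of source, bottle, cleaner, cup, stripper, cleaver, tray from where it was at the start of the episode above 0.025 m or angle between any of bottle, cup's own z axis and vertical above 0.3 rad).
It also fails if it takes over 45 s, if anything falls off the work surface, if the arm or the gripper's body presses on something with over 40 N, if the wrist force passes 120 N, or if a joint passes its speed limit or range.

### The arm

A 7-joint arm with a two-finger parallel gripper is mounted at the origin on the work surface. World frame = base frame: x ahead of the robot, y to its left, z up, the work surface at z = 0. Lengths are in m, angles in rad, forces in N, time in s.
With the tool pointing down it reaches from about 0.4 to 0.875 m from the base axis. Payload 19.3 kg.
Tool frame: the origin (TCP) lies midway between the tips of the shut fingers; the grasp point (between the pads) lies 19 mm behind it; z points along the fingers, y is the line along which they close (so a half turn about z gives the same grasp; the last joint's range is limited). The gripper opens to 85 mm and grips with 20 to 120 N. Pads are 22 mm wide; open, the fingers measure 114 mm over their backs; the gripper's body (76 mm by 85 mm) begins 54 mm behind the grasp point. The pads swing forward as they close: fully open they stand 13 mm farther back than shut.
Start: joints at [-1.195, 0.521, -0.036, 1.599, 0.021, 1.021, -0.113], TCP at [0.27, 0.564, 0.231] pointing down, gripper open.
Joint ranges: [-2.91, 2.91], [-0.3, 2.13], [-1.5, 1.42], [0.17, 2.43], [-1.26, 4.41], [0.16, 1.93], [-2.52, 2.52]. Speed limits (rad/s): [1.89, 1.89, 2.39, 2.39, 3.01, 3.01, 3.01].

### API

Orientations are given as [roll, pitch, yaw] about the fixed x, y, z axes, in that order (R = Rz(yaw) Ry(pitch) Rx(roll)).
In Python, from workcell import * gives the robot as it stands.
- The arm moves only by the shell command python3 -m creep 'ROWS' [FORCE]. ROWS is JSON, a list that holds one entry, the list of rows, each a list of 7 numbers: the closure, from -1 (fully open) to 1 (shut), then the shift along the tool's x, y, z in m, then the turn, a rotation vector about the tool's x, y, z in degrees. A call has 1 to 10 rows; each row shifts and turns the commanded pose from where the row before left it, along the tool's axes as they then stand; what a row does not reach is not made up. A row lasts 1/10 s, in which the tool goes at most 50 mm and 8.59 degrees, less where a joint would pass 70% of its speed; a pose out of reach is approached as far as the arm can. A call is refused whole if a number of a shift passes 0.05 or a number of a turn 8.59, either way. A call with a gripper value outside its range is refused whole. The fingers move at their own pace and stop on an object; FORCE is the grip in N (left out, the last holds). Time passes only in rows, so rows that do not move let the fingers close. It gives the time, the measured TCP pose, the force, the opening and the grip force at its end, in the units of the state.
- observe(): the state, without advancing time (a new reading comes with each control period).
- grab_frame(name): name is "side" or "top" or "wrist"; returns a dict with "image" (420x560x3 uint8, red, green, blue), "range_z" (420x560 float32, m along the optical axis (not along the pixel's ray), 0 where there is no reading), "fx", "fy", "cx", "cy" (pixels), "R" (3x3) and "t" (3): a world point X has camera coordinates R X + t; the wrist camera has in their place "T_tool_cam" (4x4, takes a point from camera to tool coordinates, whose origin is the TCP and whose axes are the flange's). Camera axes: x right, y down, z forward; pixel columns grow to the right and rows downward; lengths in m; the calibration is good to about 2 mm. A picture is of the moment at which its call begins: read the wrist's pose just before it.
- job_done(): hands the job in; it is judged then, once.
Trained networks look in a picture, given as the dict that the camera call returned (one of the last four; its "shot" number tells which), for a name from the list of things; names that differ only in an ending like _2 or _b are one class to them, and where a whole thing is asked for, a point or a joint stands for the part that bears it (a point fixed in the world has none). Each returns a list of dicts, best first, with "confidence" (0 to 1); they miss things now and then, are a little off and sometimes report something else, mostly with a low value. They report only what shows in the picture. A call takes as long as a camera call.
- find_in(picture, thing): "extent" ([centre column, centre row, width, height] in pixels, round what is visible of it).
- outline_of(picture, thing): "region" (420x560 bool, what is visible of it) and "extent" ([centre column, centre row, width, height] in pixels, round what is visible of it).
- tip_of(picture, thing): "position" ([column, row] in pixels: a listed point, or the origin of a listed thing).
The state is a dict: "clock": time; "qpos": joint angles; "qd": joint speeds; "joint_efforts": joint torques, N m; "position": TCP position; "tool_rot": TCP orientation; "force": force on the tool from outside, world axes, zero at the start; "moment": the same for the moment, N m; "grip_width": finger opening in m; "finger_force": force on a finger pad.
Only numpy, scipy, OpenCV 4.12 (cv2) and the standard library are available. Lean on these libraries where they do the work, as an engineer would, in place of code of your own. Each camera call takes 0.05 s, during which the arm holds its last target. There are 200 camera calls.

## Working session

There is one attempt and no reset: what is moved stays moved. The work goes in short steps, Python scripts to look and compute and a shell command to move; the robot and the scene stay as the last step left them, time stands still between calls to the robot, and variables do not carry over. Pictures are saved under pics/ and viewed, at most 10 in all, crops included, and the job is handed in when it is done.

```bash
mkdir -p pics
cat > h.py <<'E'
from workcell import *
import numpy as np, cv2
from scipy.spatial.transform import Rotation as Ro
def w(p,uv,z=None):
    u,v=uv; 
    d=np.array([(u-p['cx'])/p['fx'],(v-p['cy'])/p['fy'],1.])
    R=np.array(p['R']);t=np.array(p['t'])
    c=-R.T@t; r=R.T@d
    s=(z-c[2])/r[2] if z is not None else p['range_z'][int(round(v)),int(round(u))]
    return c+s*r
E
python3 - <<'E'
from h import *
s=observe();print({k:np.round(v,3) for k,v in s.items()})
p=grab_frame("top");cv2.imwrite('pics/top.png',p['image'][:,:,::-1])
q=grab_frame("side");cv2.imwrite('pics/side.png',q['image'][:,:,::-1])
for n,z in [('shutter_tab',.061),('key_power_top',.052),('key_zero_top',.052),('meter',0),('source',0),('detector_port',.024),('bottle',0),('cleaner',0),('cup',0)]:
  for nm,c in (('top',p),('side',q)):
    for d in tip_of(c,n)[:2]: print(n,nm,np.round(d['position']),round(d['confidence'],2),np.round(w(c,d['position'],z),4))
E
```

```text
{'clock': np.float64(0.0), 'qpos': array([-1.195,  0.522, -0.036,  1.6  ,  0.021,  1.021, -0.113]), 'qd': array([ 0.   , -0.001, -0.   , -0.001,  0.001,  0.   , -0.001]), 'joint_efforts': array([-0.0000e+00, -9.2712e+01,  1.9800e+00, -3.6994e+01,  1.8000e-02,
        8.0000e-03, -0.0000e+00]), 'position': array([0.269, 0.564, 0.231]), 'tool_rot': array([-3.14 ,  0.   ,  2.696]), 'force': array([-0.213, -0.17 ,  0.514]), 'moment': array([0.039, 0.049, 0.026]), 'finger_force': np.float64(0.0), 'grip_width': np.float64(0.085)}
shutter_tab top [200. 179.] 0.57 [0.6352 0.2078 0.061 ]
shutter_tab side [298. 164.] 0.62 [0.6386 0.2046 0.061 ]
shutter_tab side [305. 178.] 0.33 [0.6255 0.1202 0.061 ]
key_power_top top [130. 199.] 0.7 [0.5819 0.4051 0.052 ]
key_power_top top [192. 239.] 0.57 [0.4667 0.2306 0.052 ]
key_power_top side [239. 175.] 0.52 [0.4605 0.2186 0.052 ]
key_zero_top top [211. 229.] 0.39 [0.4928 0.179  0.052 ]
key_zero_top side [260. 182.] 0.61 [0.5061 0.1613 0.052 ]
meter top [205. 214.] 0.91 [0.5442 0.2027 0.    ]
meter side [272. 189.] 0.71 [0.551  0.1952 0.    ]
source top [338. 222.] 0.89 [ 0.516  -0.1796  0.    ]
source top [216. 181.] 0.19 [0.6436 0.1739 0.    ]
source side [310. 272.] 0.97 [ 0.5109 -0.1907  0.    ]
detector_port top [217. 176.] 0.57 [0.652  0.1675 0.024 ]
detector_port side [306. 179.] 0.91 [0.6497 0.1706 0.024 ]
bottle top [281. 240.] 0.83 [ 0.4654 -0.0155  0.    ]
bottle top [411. 182.] 0.71 [ 0.6315 -0.3974  0.    ]
bottle side [265. 231.] 0.67 [ 4.633e-01 -4.000e-04  0.000e+00]
cleaner top [276. 172.] 0.68 [ 0.6669 -0.0053  0.    ]
cleaner side [336. 215.] 0.69 [ 0.6673 -0.0018  0.    ]
cup top [413. 183.] 0.73 [ 0.6284 -0.4036  0.    ]
cup top [215. 177.] 0.28 [0.6558 0.1769 0.    ]
cup side [407. 326.] 0.66 [ 0.6264 -0.4066  0.    ]
```

View pics/top.png

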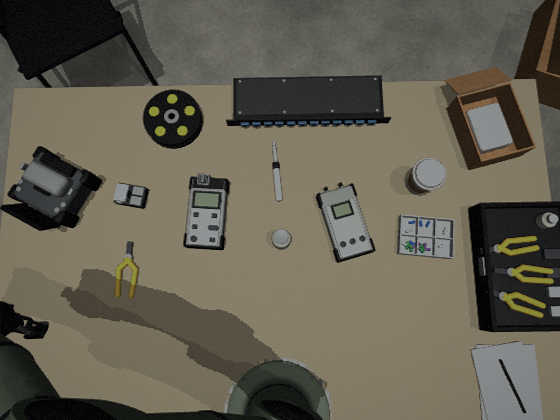

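The top view shows the meter at left (≈205,213) with its shutter near (203,180). The source is at (345,222), the bottle at (281,239) and the cleaner at (277,172). I'll move over the meter, closing the fingers on the way.

```bash
python3 -m creep '[[[1,-0.03,-0.015,0,0,0,0],[1,-0.04,-0.021,0,0,0,0],[1,-0.04,-0.021,0,0,0,0],[1,-0.04,-0.021,0,0,0,0],[1,-0.04,-0.021,0,0,0,0],[1,-0.04,-0.021,0,0,0,0],[1,-0.04,-0.021,0,0,0,0],[1,-0.04,-0.021,0,0,0,0],[1,-0.04,-0.021,0,0,0,0],[1,-0.03,-0.015,0,0,0,0]]]' 20
python3 -m creep '[[[1,0,0,0,0,0,-7],[1,0,0,0,0,0,-8],[1,0,0,0,0,0,-8],[1,0,0,0,0,0,0],[1,0,0,0,0,0,0]]]'
cat > look.py <<'E'
from h import *
import sys
def wrist(name=None):
    s=observe();p=grab_frame("wrist")
    T=np.eye(4);T[:3,:3]=Ro.from_euler('xyz',s['tool_rot']).as_matrix();T[:3,3]=s['position']
    M=np.linalg.inv(T@np.array(p['T_tool_cam']));p2=dict(p);p2['R']=M[:3,:3];p2['t']=M[:3,3]
    if name: cv2.imwrite(f'pics/{name}.png',p['image'][:,:,::-1])
    return s,p,p2
if __name__=='__main__':
    s,p,p2=wrist(sys.argv[1])
    print(np.round(s['position'],4),np.round(s['tool_rot'],3),s['grip_width'],np.round(s['force'],2));print(np.round(p['T_tool_cam'],3))
    for n,z in [('shutter_tab',.061),('key_power_top',.052),('key_zero_top',.052),('meter',0),('detector_port',.024)]:
        for d in tip_of(p,n)[:2]: print(n,np.round(d['position']),round(d['confidence'],2),np.round(w(p2,d['position'],z),4))
E
python3 look.py w1
```

```text
clock: 2.0
position: [0.5285, 0.2186, 0.2315]
tool_rot: [-3.141, 0.001, 2.694]
force: [0.8, 1.0, 0.5]
grip_width: -0.0
finger_force: 0.0
clock: 2.5
position: [0.527, 0.2213, 0.2313]
tool_rot: [3.141, -0.0, 3.093]
force: [-0.8, -0.2, 0.8]
grip_width: -0.0003
finger_force: 0.0
[0.527  0.2213 0.2313] [ 3.141 -0.     3.093] -0.0003102962562376961 [-0.78 -0.18  0.79]
[[ 0.    -0.954 -0.3    0.077]
 [ 1.     0.    -0.     0.   ]
 [ 0.    -0.3    0.954 -0.143]
 [ 0.     0.     0.     1.   ]]
key_power_top [284. 113.] 0.64 [0.4681 0.2289 0.052 ]
key_zero_top [225. 149.] 0.6 [0.4961 0.1767 0.052 ]
meter [255. 189.] 0.94 [0.5462 0.1963 0.    ]
detector_port [236. 286.] 0.55 [0.6456 0.1709 0.024 ]
```

View pics/w1.png

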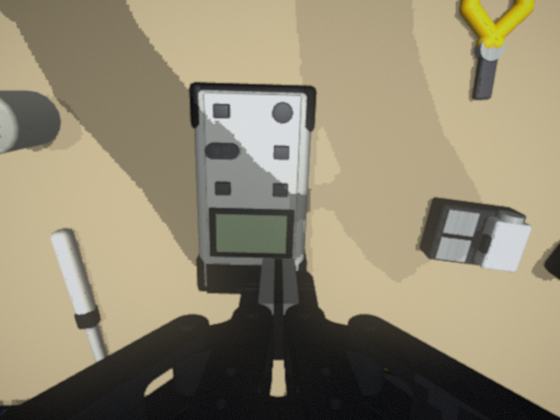

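The wrist view shows all six keys: power (283,112), zero (222,151), and the four rectangles. The shutter is hidden behind the fingers. Next I'll fit the meter pose from the key blobs.

```bash
python3 - <<'E'
from look import *
s,p,p2=wrist()
g=cv2.cvtColor(p['image'],cv2.COLOR_RGB2GRAY)
m=(g<75).astype(np.uint8); m[:98]=0;m[200:]=0;m[:,:208-5]=0;m[:,300:]=0
n,l,st,c=cv2.connectedComponentsWithStats(m)
K=[]
mod={'power':(-78,26),'light':(-78,-26),'zero':(-44,-26),'store':(-44,26),'wave':(-10,26),'unit':(-10,-26)}
gs={'power':(283,112),'light':(221,111),'zero':(222,151),'store':(281,153),'wave':(280,190),'unit':(223,188)}
A=[];B=[]
for k,u in gs.items():
    i=min(range(1,n),key=lambda i:np.hypot(*(c[i]-u))+(st[i][4]<40)*100)
    X=w(p2,c[i],.050);print(k,c[i].round(1),st[i],X.round(4)); A.append(mod[k]);B.append(X[:2])
A=np.array(A)/1e3;B=np.array(B)
a=A-A.mean(0);b=B-B.mean(0)
th=np.arctan2((a[:,0]*b[:,1]-a[:,1]*b[:,0]).sum(),(a*b).sum())
R=np.array([[np.cos(th),-np.sin(th)],[np.sin(th),np.cos(th)]]);t=B.mean(0)-R@A.mean(0)
print('yaw',th,'t',t,'res mm',((A@R.T+t-B)*1e3).round(1).tolist(), 'range z face',[w(p2,u)[2].round(4) for u in [(283,112),(250,150),(250,110)]])
for q in [(92,10),(92,50),(-78,26),(-44,-26)]: print(q,(R@(np.array(q)/1e3)+t).round(4))
E
python3 -m creep '[[[1,-0.03,0.012,0,0,0,0],[1,-0.04,0.012,0.025,0,0,0],[1,-0.04,0.012,0.03,0,0,0],[1,0,0,0.04,0,0,0],[1,0,0,0.02,0,0,0],[1,0,0,0,0,0,0],[1,0,0,0,0,0,0]]]'
python3 look.py w2
```

```text
power [221.4 150.5] [205 143  34  16 478] [0.4976 0.1733 0.05  ]
light [221.4 150.5] [205 143  34  16 478] [0.4976 0.1733 0.05  ]
zero [221.4 150.5] [205 143  34  16 478] [0.4976 0.1733 0.05  ]
store [278.8 189.8] [273 184  14  12 149] [0.5354 0.2218 0.05  ]
wave [278.8 189.8] [273 184  14  12 149] [0.5354 0.2218 0.05  ]
unit [222. 188.] [215 182  15  13 190] [0.5314 0.1708 0.05  ]
yaw 0.09564008249464766 t [0.55964416 0.19323712] res mm [[-18.1, 38.4], [-13.2, -13.4], [20.7, -10.1], [-22.0, -6.9], [11.8, -3.7], [20.8, -4.4]] range z face [np.float64(0.0518), np.float64(0.0474), np.float64(0.0468)]
(92, 10) [0.6503 0.212 ]
(92, 50) [0.6464 0.2518]
(-78, 26) [0.4795 0.2117]
(-44, -26) [0.5183 0.1632]
clock: 3.55
position: [0.6376, 0.2523, 0.1178]
tool_rot: [3.141, 0.0, 3.097]
force: [0.3, -1.2, 0.5]
grip_width: -0.0004
finger_force: 0.0
[0.6376 0.2523 0.1178] [3.141 0.    3.097] -0.00035949387195092494 [ 0.3  -1.18  0.52]
[[ 0.    -0.954 -0.3    0.077]
 [ 1.     0.    -0.     0.   ]
 [ 0.    -0.3    0.954 -0.143]
 [ 0.     0.     0.     1.   ]]
shutter_tab [192. 232.] 0.56 [0.6364 0.2031 0.061 ]
meter [188.  67.] 0.77 [0.5435 0.1974 0.    ]
detector_port [159. 224.] 0.73 [0.6437 0.171  0.024 ]
```

View pics/w2.png

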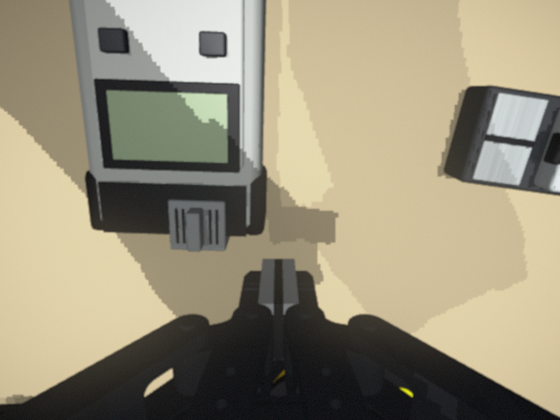

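The tab shows at (194,228), open about 32 mm. The meter is near (0.543, 0.196) with yaw about −0.075. I'll align, descend beside the tab, and check.

```bash
python3 -m creep '[[[1,-0.002,-0.01,0,0,0,1.8],[1,0,-0.016,0.02,0,0,0],[1,0,0,0.025,0,0,0],[1,0,0,0.015,0,0,0],[1,0,0,0.003,0,0,0],[1,0,0,0,0,0,0],[1,0,0,0,0,0,0]]]'
python3 - <<'E'
from look import *
s,p,p2=wrist('w3');print(s['position'].round(4),s['tool_rot'].round(4),s['force'].round(2))
c=np.array([.5433,.1961]);th=-.075
def mf(X): return Ro.from_euler('z',-th).apply(np.array([X[0]-c[0],X[1]-c[1],X[2]])).round(4)
print('tcp meter',mf(s['position']))
for d in tip_of(p,'shutter_tab')[:2]: print(d['position'],d['confidence'],mf(w(p2,d['position'],.061)))
E
```

```text
clock: 4.55
position: [0.6382, 0.2265, 0.0551]
tool_rot: [3.141, 0.001, 3.066]
force: [0.0, -0.2, 0.1]
grip_width: 0.0001
finger_force: 0.0
[0.6382 0.2265 0.0551] [3.1410e+00 1.1000e-03 3.0658e+00] [ 0.05 -0.21  0.09]
tcp meter [0.0924 0.0374 0.0551]
[222.5, 286.9] 0.78 [0.0931 0.0145 0.061 ]
```

View pics/w3.png

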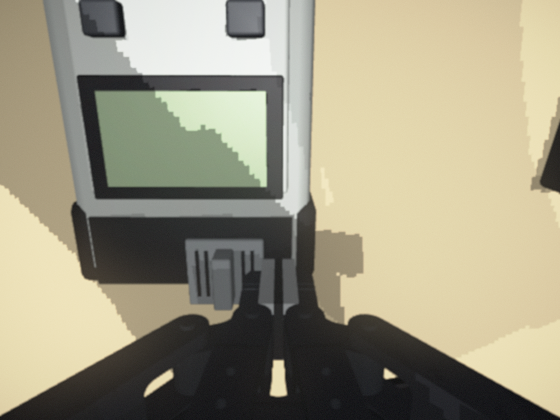

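The fingertip sits on the +y side of the tab (tab ≈(222,285), fingers ≈(280,285)) and is lined up in x. Now I'll push.

```bash
python3 -m creep '[[[1,0,-0.004,0.001,0,0,0],[1,0,-0.004,0,0,0,0],[1,0,-0.004,0,0,0,0],[1,0,-0.004,0,0,0,0],[1,0,-0.004,0,0,0,0],[1,0,-0.004,0,0,0,0],[1,0,-0.004,0,0,0,0],[1,0,-0.004,0,0,0,0]]]'
python3 -m creep '[[[1,0,-0.003,0,0,0,0],[1,0,-0.002,0,0,0,0],[1,0,0,0,0,0,0]]]'
python3 - <<'E'
from look import *
s,p,p2=wrist();print(s['position'].round(4),s['force'].round(2))
c=np.array([.5433,.1961]);th=-.075
def mf(X): return Ro.from_euler('z',-th).apply(np.array([X[0]-c[0],X[1]-c[1],X[2]])).round(4)
print('tcp meter',mf(s['position']))
for d in tip_of(p,'shutter_tab')[:2]: print(d['position'],d['confidence'],mf(w(p2,d['position'],.061)))
E
```

```text
clock: 5.45
position: [0.6353, 0.1939, 0.0532]
tool_rot: [3.142, 0.0, 3.066]
force: [0.4, 1.4, 2.5]
grip_width: -0.0002
finger_force: 0.9
clock: 5.75
position: [0.6349, 0.1888, 0.0531]
tool_rot: [-3.141, 0.0, 3.065]
force: [0.1, 0.4, 0.9]
grip_width: -0.0002
finger_force: 0.0
[0.6349 0.1888 0.0531] [0.09 0.44 0.87]
tcp meter [ 0.0919 -0.0004  0.0531]
[239.4, 290.9] 0.69 [ 0.0933 -0.0161  0.061 ]
```

```bash
python3 -m creep '[[[1,0,-0.001,0,0,0,0],[1,0,-0.001,0,0,0,0]]]'
python3 -m creep '[[[1,0,-0.001,0,0,0,0],[1,0,0,0,0,0,0]]]'
python3 -m creep '[[[1,0,-0.001,0,0,0,0],[1,0,0,0,0,0,0]]]'
```

```text
clock: 6.05
position: [0.6347, 0.1874, 0.053]
tool_rot: [3.142, -0.0, 3.066]
force: [0.3, 1.3, -0.3]
grip_width: -0.0004
finger_force: 0.4
clock: 6.25
position: [0.6346, 0.1864, 0.0531]
tool_rot: [3.141, -0.0, 3.066]
force: [-1.1, 2.2, -0.1]
grip_width: -0.0001
finger_force: 0.6
clock: 6.45
position: [0.6345, 0.1854, 0.0531]
tool_rot: [3.141, -0.0, 3.066]
force: [-0.8, 1.7, -0.2]
grip_width: -0.0
finger_force: 1.1
```

```bash
python3 -m creep '[[[1,0,-0.001,0,0,0,0],[1,0,-0.001,0,0,0,0]]]'
python3 -m creep '[[[1,0,-0.001,0,0,0,0],[1,0,0,0,0,0,0]]]'
python3 - <<'E'
from look import *
s,p,p2=wrist('w4');print(s['position'].round(4),s['force'].round(2))
c=np.array([.5433,.1961]);th=-.075
def mf(X): return Ro.from_euler('z',-th).apply(np.array([X[0]-c[0],X[1]-c[1],X[2]])).round(4)
print('tcp meter',mf(s['position']))
for d in tip_of(p,'shutter_tab')[:2]: print(d['position'],d['confidence'],mf(w(p2,d['position'],.061)))
E
```

```text
clock: 6.65
position: [0.6343, 0.1833, 0.0531]
tool_rot: [3.142, -0.0, 3.066]
force: [-0.2, 3.3, -0.4]
grip_width: -0.0
finger_force: 1.2
clock: 6.85
position: [0.6343, 0.1821, 0.0531]
tool_rot: [-3.141, -0.0, 3.066]
force: [0.4, 1.7, -0.3]
grip_width: 0.0001
finger_force: 1.0
[0.6343 0.1821 0.0531] [ 0.42  1.72 -0.34]
tcp meter [ 0.0918 -0.0072  0.0531]
[239.0, 291.5] 0.86 [ 0.0935 -0.0231  0.061 ]
```

View pics/w4.png

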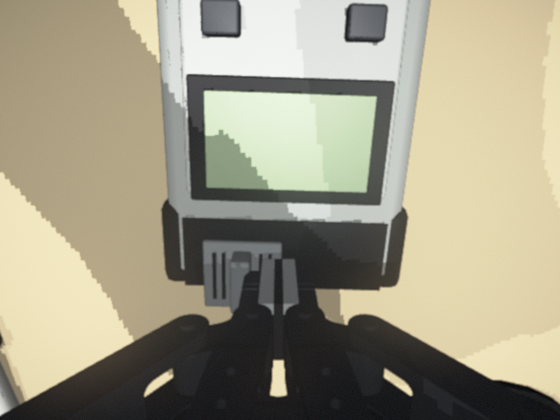

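The shutter plate (203–281 px) is centred 18 mm right of the meter's mid-line, which is home. The meter has turned about 1.7°. I'll back off, rise, and re-measure the keys.

```bash
python3 -m creep '[[[1,0,0.01,0,0,0,0],[1,0,0.01,0,0,0,0],[1,0.0,0,-0.04,0,0,0],[1,0.03,0,-0.04,0,0,0],[1,0.04,0,-0.04,0,0,0],[1,0.03,0,0,0,0,0],[1,0,0,0,0,0,0],[1,0,0,0,0,0,0]]]'
python3 - <<'E'
from look import *
s,p,p2=wrist('w5');print(s['position'].round(4),s['tool_rot'].round(4),s['force'].round(2))
g=cv2.cvtColor(p['image'],cv2.COLOR_RGB2GRAY)
m=(g<75).astype(np.uint8)
n,l,st,c=cv2.connectedComponentsWithStats(m)
for i in range(1,n):
    if 80<st[i][4]<2500: print(c[i].round(1),st[i][2:],w(p2,c[i],.051)[:2].round(4))
for k in ('key_power_top','key_zero_top'):
    for d in tip_of(p,k)[:2]: print(k,np.round(d['position'],1),round(d['confidence'],2),w(p2,d['position'],.052).round(4))
E
```

```text
clock: 7.75
position: [0.5408, 0.2104, 0.169]
tool_rot: [3.141, 0.001, 3.067]
force: [0.8, -0.0, -0.1]
grip_width: -0.0001
finger_force: 0.0
[0.5408 0.2104 0.169 ] [3.1412e+00 8.0000e-04 3.0669e+00] [ 0.78 -0.05 -0.08]
[534.8  39.9] [ 32  75 734] [0.4453 0.3838]
[259.7  76.9] [ 158   62 2207] [0.4546 0.2047]
[  9.1 133.9] [ 24  21 246] [0.4789 0.028 ]
[218.  144.9] [ 41  20 653] [0.4972 0.1716]
[221.1 190.8] [ 19  17 299] [0.5304 0.1698]
[ 69.9 348.8] [ 30  28 474] [0.657 0.027]
key_power_top [298.8  95.7] 0.91 [0.4684 0.2299 0.052 ]
key_zero_top [218.9 143.6] 0.73 [0.4962 0.1725 0.052 ]
```

View pics/w5.png

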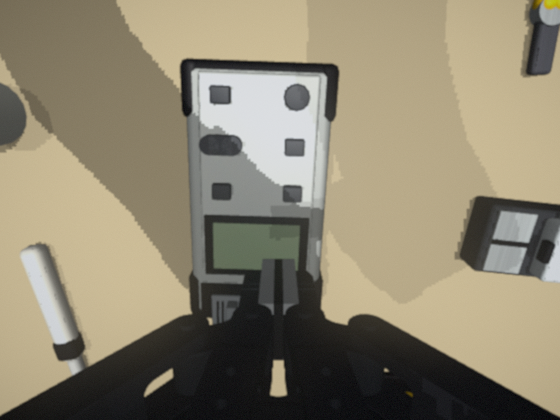

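The wrist view shows power at (297,97) and zero at (220,145), and both match the networks. Next I'll go above the power key.

```bash
python3 -m creep '[[[1,0.03,0.005,0.02,0,0,0],[1,0.033,0.006,0.04,0,0,0],[1,0.01,0.002,0.035,0,0,0],[1,0,0,0.014,0,0,0],[1,0,0,0,0,0,0],[1,0,0,0,0,0,0]]]'
python3 -c "
from look import *
s,p,p2=wrist('w6')
for k in ('key_power_top','key_zero_top'):
    for d in tip_of(p,k)[:1]: print(k,np.round(d['position'],1),round(d['confidence'],2),w(p2,d['position'],.052).round(4))
print(observe()['position'].round(4))"
```

```text
clock: 8.5
position: [0.4719, 0.2274, 0.0618]
tool_rot: [3.141, 0.001, 3.065]
force: [-0.5, -0.3, 0.1]
grip_width: -0.0001
finger_force: 0.0
key_power_top [281.4 261.2] 0.94 [0.4686 0.2293 0.052 ]
key_zero_top [169.7 321.9] 0.91 [0.4963 0.1737 0.052 ]
[0.4717 0.2276 0.0624]
```

View pics/w6.png

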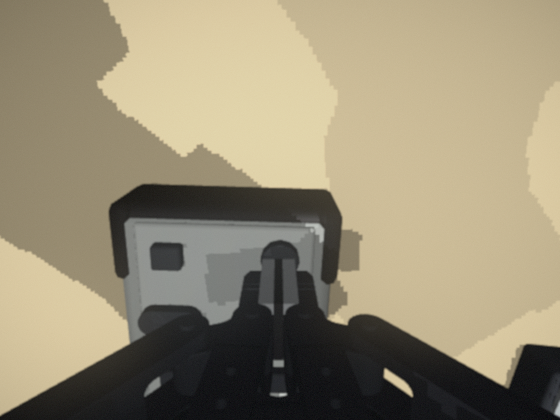

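The fingertip (≈280,280) is just short of the power key at (281,258). I'll correct by 3 mm and press in small steps.

```bash
python3 -m creep '[[[1,0.003,0.0015,0.004,0,0,0],[1,0,0,0.004,0,0,0],[1,0,0,0,0,0,0]]]'
python3 -m creep '[[[1,0,0,0.002,0,0,0],[1,0,0,0,0,0,0]]]'
python3 -m creep '[[[1,0,0,0.001,0,0,0],[1,0,0,0,0,0,0]]]'
```

```text
clock: 8.95
position: [0.4672, 0.2293, 0.0528]
tool_rot: [-3.141, -0.0, 3.066]
force: [-0.2, -0.6, -0.1]
grip_width: -0.0001
finger_force: 0.0
clock: 9.15
position: [0.4675, 0.2293, 0.051]
tool_rot: [-3.142, -0.0, 3.066]
force: [-1.4, -0.4, 2.5]
grip_width: 0.0
finger_force: 1.0
clock: 9.35
position: [0.4675, 0.2293, 0.0502]
tool_rot: [3.142, 0.0, 3.066]
force: [-0.2, -0.0, 3.1]
grip_width: -0.0
finger_force: 1.4
```

```bash
python3 -m creep '[[[1,0,0,0.001,0,0,0],[1,0,0,0,0,0,0],[1,0,0,0,0,0,0]]]'
python3 -m creep '[[[1,0,0,0.0005,0,0,0],[1,0,0,0,0,0,0]]]'
```

```text
clock: 9.65
position: [0.4675, 0.2293, 0.0492]
tool_rot: [3.142, 0.0, 3.066]
force: [-0.5, 0.8, 3.2]
grip_width: -0.0002
finger_force: 1.8
clock: 9.85
position: [0.4675, 0.2293, 0.0487]
tool_rot: [3.142, 0.0, 3.066]
force: [-0.2, 0.3, 4.3]
grip_width: 0.0001
finger_force: 2.0
```

Power registered at about 4 N. I'll rise, wait for the spring-back, then go to the zero key.

```bash
python3 -m creep '[[[1,0,0,-0.01,0,0,0],[1,0,0,-0.01,0,0,0],[1,0,0,0,0,0,0],[1,-0.016,-0.027,0,0,0,0],[1,-0.017,-0.0265,0,0,0,0],[1,0,0,0.006,0,0,0],[1,0,0,0,0,0,0],[1,0,0,0,0,0,0]]]'
python3 -c "
from look import *
s,p,p2=wrist('w7')
for k in ('key_power_top','key_zero_top'):
    for d in tip_of(p,k)[:1]: print(k,np.round(d['position'],1),round(d['confidence'],2),w(p2,d['position'],.052).round(4))
print(s['position'].round(4),s['force'].round(2))"
```

```text
clock: 10.65
position: [0.4959, 0.1742, 0.0626]
tool_rot: [3.141, -0.0, 3.067]
force: [-0.4, -0.1, 0.1]
grip_width: 0.0
finger_force: 0.0
key_power_top [400.3 201.5] 0.9 [0.4686 0.2292 0.052 ]
key_zero_top [276.8 267.8] 0.64 [0.4961 0.1737 0.052 ]
[0.4959 0.1742 0.0626] [-0.37 -0.1   0.13]
```

View pics/w7.png

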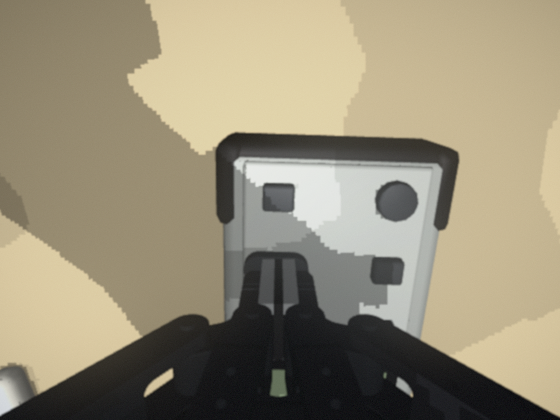

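The fingertip (≈280,270) is over the pill key, and the power key at (397,201) is up. Pressing zero.

```bash
python3 -m creep '[[[1,0.0005,0,0.005,0,0,0],[1,0,0,0.004,0,0,0],[1,0,0,0,0,0,0]]]'
python3 -m creep '[[[1,0,0,0.002,0,0,0],[1,0,0,0.001,0,0,0],[1,0,0,0,0,0,0]]]'
python3 -m creep '[[[1,0,0,0.001,0,0,0],[1,0,0,0,0,0,0]]]'
```

```text
clock: 11.1
position: [0.4954, 0.1735, 0.053]
tool_rot: [-3.141, -0.001, 3.066]
force: [-0.4, -0.4, 0.2]
grip_width: -0.0001
finger_force: 0.0
clock: 11.4
position: [0.4958, 0.1735, 0.0506]
tool_rot: [-3.142, -0.0, 3.066]
force: [-1.4, 0.7, 2.4]
grip_width: 0.0002
finger_force: 1.2
clock: 11.6
position: [0.4958, 0.1735, 0.0497]
tool_rot: [3.142, -0.0, 3.066]
force: [-0.7, 0.1, 3.0]
grip_width: -0.0001
finger_force: 1.6
```

```bash
python3 -m creep '[[[1,0,0,0.001,0,0,0],[1,0,0,0,0,0,0],[1,0,0,0,0,0,0]]]'
python3 -m creep '[[[1,0,0,0.0002,0,0,0],[1,0,0,0,0,0,0]]]'
python3 -m creep '[[[1,0,0,-0.01,0,0,0],[1,0,0,-0.02,0,0,0],[1,0,0,-0.04,0,0,0],[1,-0.03,0.02,-0.04,0,0,0],[1,-0.03,0.02,-0.02,0,0,0],[1,0,0,0,0,0,0],[1,0,0,0,0,0,0],[1,0,0,0,0,0,0]]]'
python3 -c "
from look import *
p=grab_frame('top');cv2.imwrite('pics/top2.png',cv2.resize(p['image'][160:260,160:260,::-1],(600,600)))
for n,z in [('shutter_tab',.061),('meter',0),('detector_port',.024)]:
    for d in tip_of(p,n)[:1]: print(n,np.round(d['position']),round(d['confidence'],2),w(p,d['position'],z).round(4))
q=grab_frame('side');cv2.imwrite('pics/side2.png',cv2.resize(q['image'][130:230,210:340,::-1],(780,600)))
for n,z in [('shutter_tab',.061),('meter',0),('detector_port',.024)]:
    for d in tip_of(q,n)[:1]: print(n,np.round(d['position']),round(d['confidence'],2),w(q,d['position'],z).round(4))
"
```

```text
clock: 11.9
position: [0.4958, 0.1735, 0.0487]
tool_rot: [3.142, 0.0, 3.066]
force: [-1.8, 1.3, 5.1]
grip_width: -0.0002
finger_force: 2.0
clock: 12.1
position: [0.4958, 0.1735, 0.0485]
tool_rot: [3.142, 0.0, 3.066]
force: [-3.1, 0.1, 3.9]
grip_width: 0.0003
finger_force: 2.1
clock: 12.9
position: [0.5555, 0.2069, 0.1752]
tool_rot: [-3.141, -0.001, 3.066]
force: [-1.0, -1.0, 0.4]
grip_width: 0.0001
finger_force: 0.0
shutter_tab [217. 179.] 0.69 [0.6347 0.1617 0.061 ]
meter [206. 215.] 0.84 [0.543  0.2018 0.    ]
detector_port [216. 179.] 0.75 [0.6434 0.1688 0.024 ]
shutter_tab [302. 166.] 0.65 [0.6434 0.1855 0.061 ]
meter [272. 190.] 0.57 [0.5482 0.1889 0.    ]
detector_port [303. 179.] 0.89 [0.643  0.1778 0.024 ]
```

View pics/side2.png

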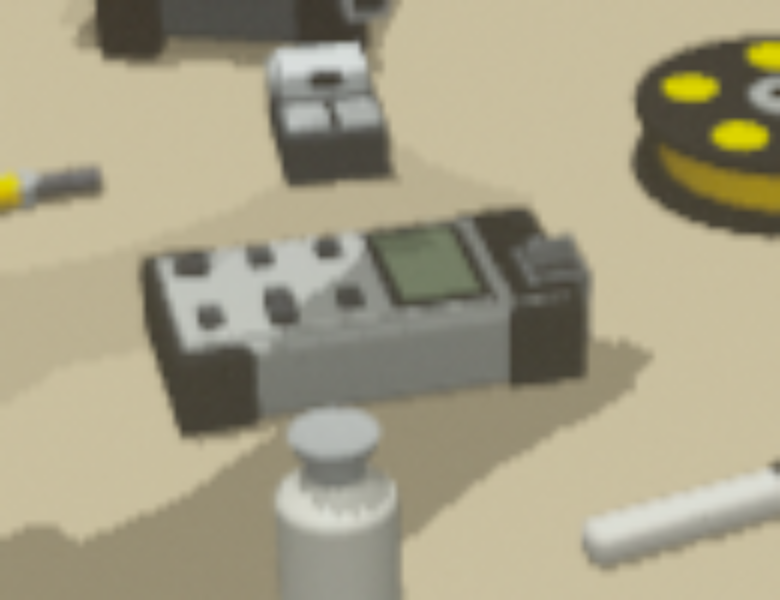

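Side view: the meter is flat, the keys are up, and the tab is near the bottle-side half. I'll take one clear wrist look at the shutter before handing in.

```bash
python3 -m creep '[[[1,-0.025,0.017,0.01,0,0,0],[1,-0.03,0.02,0.02,0,0,0],[1,-0.022,0.015,0.01,0,0,0],[1,0,0,0,0,0,0],[1,0,0,0,0,0,0]]]'
python3 -c "
from look import *
s,p,p2=wrist('w8');print(s['position'].round(4),s['force'].round(2))
for n,z in [('shutter_tab',.061),('meter',0),('detector_port',.024)]:
    for d in tip_of(p,n)[:1]: print(n,np.round(d['position']),round(d['confidence'],2),w(p2,d['position'],z).round(4))
"
```

```text
clock: 13.8
position: [0.6368, 0.2534, 0.1349]
tool_rot: [-3.141, -0.001, 3.066]
force: [-0.1, -1.4, 0.8]
grip_width: 0.0001
finger_force: 0.0
[0.6368 0.2534 0.1349] [-0.08 -1.36  0.78]
shutter_tab [138. 224.] 0.73 [0.6326 0.1665 0.061 ]
meter [183.  75.] 0.64 [0.5441 0.1928 0.    ]
detector_port [154. 222.] 0.88 [0.6437 0.1627 0.024 ]
```

View pics/w8.png

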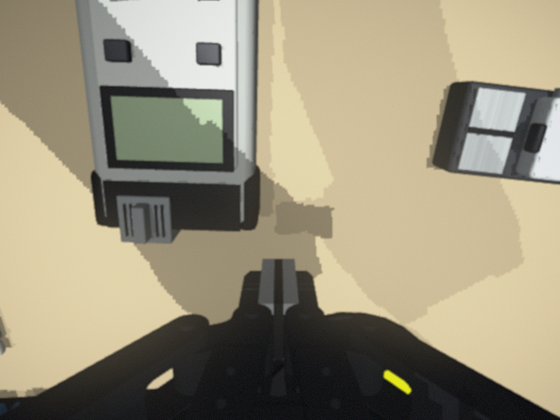

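The tab at (138,224) is where a fully closed shutter puts it, to within about 1 mm. The keys are up and the hand is clear.

```bash
python3 -c "
from workcell import *
print(job_done())"
```

```text
the job is handed in; nothing more can be done
None
```

I slid the shutter home (within about 1 mm by the last camera look), pressed power and then zero at about 4 N each, saw every key I could check back up and the hand clear, and handed the job in after about 14 s; the meter turned about 2° and shifted a few mm during the shutter push, and no verdict was returned.

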